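Refit the terminal cover on a sloping control console

ROBOT

A 6-joint arm with a two-finger parallel gripper is mounted at the origin on the work surface. World frame = base frame: x ahead of the robot, y to its left, z up, the work surface at z = 0. Lengths are in mm, angles in rad, forces in N, time in s.
With the tool pointing down it reaches from about 300 to 825 mm from the base axis. Payload 5.4 kg.
Tool frame: the origin (TCP) lies at the very end of the fingers, on their centre line; the grasp point (between the pads) lies 19 mm behind it; z points along the fingers, y is the line along which they close (so a half turn about z gives the same grasp; the last joint's range is limited). The gripper opens to 92 mm and grips with 3 to 60 N. Pads are 20 mm wide; open, the fingers measure 128 mm over their backs; the gripper's body (75 mm by 189 mm) begins 69 mm behind the grasp point.
Start: joints at [0.979, 0.158, 1.597, -0, 1.386, -0.21], TCP at [214.248, 533.576, 214.601] pointing down, gripper open.
Joint ranges: [-2.91, 2.91], [-0.94, 2.29], [0.18, 2.7], [-1.29, 4.43], [0.17, 2.64], [-3, 3]. Speed limits (rad/s): [2.57, 2.57, 3.14, 3.14, 3.14, 3.14].

INTERFACE

Orientations are given as a unit quaternion [x, y, z, w].
In Python, from workcell import r gives the robot as it stands.
- The arm moves only by the tool send_rows, never from a script. Its argument "steps" is a list of rows, each a list of 5 numbers: the shift along the tool's x, y, z in m, then the turn about the tool's z in rad, then the finger opening in m, from 0 to 0.0919. A call has 1 to 20 rows; each row shifts and turns the commanded pose from where the row before left it, along the tool's axes as they then stand; what a row does not reach is not made up. A row lasts 1/12 s, in which the tool goes at most 41.7 mm and 7.16 degrees, less where a joint would pass 70% of its speed; a pose out of reach is approached as far as the arm can. A call with a gripper value outside its range is refused whole. The fingers move at their own pace and stop on an object; "force" is the grip in N (left out, the last holds). Time passes only in rows, so rows that do not move let the fingers close. It gives the time, the measured TCP pose, the force, the opening and the grip force at its end, in the units of the state.
- r.observe(): the state, without advancing time (a new reading comes with each control period).
- r.read_camera(name): name is "side" or "top"; returns a dict with "pixels" (384x512x3 uint8, blue, green, red), "camera_matrix" (3x3 intrinsics, pixels), "D" ([k1, k2, p1, p2, k3] as OpenCV has them; the pictures are not rectified), "eye" and "attitude" of the camera in the world. Camera axes: x right, y down, z forward; pixel columns grow to the right and rows downward; lengths in mm; the calibration is good to about 2 mm. A picture is of the moment at which its call begins. There is no depth.
- r.sign_off(): hands the job in; it is judged then, once.
The state is a dict: "t": time; "q": joint angles; "joint_vel": joint speeds; "effort": joint torques, N m; "ee_pos": TCP position; "eef_rot": TCP orientation; "wrist_force": force on the tool from outside, world axes, zero at the start; "wrist_torque": the same for the moment, N m; "grip_width": finger opening in mm; "grip_force": force on a finger pad.
Only numpy, scipy, OpenCV 4.12 (cv2) and the standard library are available. Lean on these libraries where they do the work, as an engineer would, in place of code of your own. Each camera call takes 0.05 s, during which the arm holds its last target. There are 200 camera calls.

TASK

Put the orange terminal cover back on the control console: pick it up by its black handle, turn it so that its cut corner matches the opening in the sloping face, lay it in the opening on its two sprung catches and let go of it. Then press it down until both of its ends have snapped home, flush with the face, and leave it there; do not push the other things on the bench about.

Things in the scene. Friction and masses are not known exactly. Their poses are not given: they have to be found in the camera images.
- console: fixed sheet-steel control console: grey sides, white sloping face; 260 wide (y), 250 deep (x), 55 high at the front, 153 at the back. Origin at the centre of its underside; x from its low front (faces the robot) to its back, y to its left, z up. The face slopes up to the back at 25 degrees from level; lamps up to 11 high stand above the opening
- opening: five-sided opening in the sloping face, 104 (x) by 164 (y), corner at +x, +y (upper left) filled in by 35 x 35. Origin at its middle in the plane of the face; x up the slope, y left across the face, z straight out of the face (25 degrees off vertical). A ledge 20 below the face carries the cover when home, its top then level with the face. In place the cover's x, y, z axes agree with these
- left_catch (a point): nose of the sprung steel catch in the opening's left (+y) end wall: 44 long, stands 5 into the opening, nose middle 9.5 below the face. Opening's axes. A cover laid in goes 7 below the face and stands on both noses, its top 13 proud. Its end above a catch then needs some 9 to 16 N along -z to go down and snap; the catch locks over it. The ends may go down one after the other
- right_catch (a point): nose of the like catch in the right (-y) end wall. Both noses are centred 12 below (-x of) the opening's middle
- main_switch (a point): top of the red and yellow switch on the face beside the opening's filled-in corner, 32 across, 18 high; fixed
- emergency_stop (a point): top of the red emergency stop, 38 across, 31 high, upper right on the face; fixed
- cover_grip (a point): middle of the black bridge handle of the loose orange cover (0.28 kg): bar 84 long (y), 16 wide (x), 16 high, its middle 44 and top 52 above the cover's underside. Cover: 100 (x) by 160 (y) by 20 thick, handle over its middle, corner at +x, +y cut off by 36 x 36, lower edge bevelled 3, 2 clearance all round. Axes are the cover's, z out of its top. Starts flat on the bench
- cover_left_end (a point): ribbed pressing spot on the cover's top at its +y end, by the left catch: 64 along +y and 12 along -x from the cover's middle, 20 above its underside. Cover's axes
- cover_right_end (a point): ribbed pressing spot on the cover's top at its -y end, by the right catch: 64 along -y and 12 along -x from the cover's middle, 20 above its underside. Cover's axes
- screwdriver_grip (a point): handle of a red screwdriver lying on the bench; leave it alone
- wrench_grip (a point): shank of a steel wrench lying on the bench; leave it alone
- multimeter_center (a point): centre of a yellow multimeter, 150 x 78 x 36, lying on the bench; leave it alone
- tape: roll of blue tape lying flat, 100 across, 25 high, origin at the centre of its underside; leave it alone
- jar: glass jar with a black cap, 64 across, 75 high, origin at the centre of its underside; leave it alone
- spray_can: spray can, 60 across, 190 high, origin at the centre of its underside; leave it alone
- tray: green tray of spare terminals, 100 x 150 x 40, origin at the centre of its underside; leave it alone
Not all that is in view belongs to the job. There is more than one size of the part that bears cover_grip; the job needs the largest.

How it is judged (in metres and radians):
On the way, in this order (a step that is already met when the one before it is completed fails the run):
1. the cover lies in the opening the right way round, still standing proud on both catches, and is let go (y of cover_left_end in the frame of opening between 0.059 and 0.069 m and y of cover_right_end in the frame of opening between -0.069 and -0.059 m and z of cover_left_end in the frame of opening between 0.006 and 0.017 m and z of cover_right_end in the frame of opening between 0.006 and 0.017 m and contact force between the fingers and cover below 0.1 N), for 0.2 s.
2. both ends of the cover are pressed home, level with the face (z of each of cover_left_end, cover_right_end in the frame of opening below 0.0025 m and angle between the z axis of cover_grip and the z axis of opening, either way round below 0.05 rad), for 0.2 s.
At the end, for the whole second after the job is handed in: the cover is at rest in the opening, its cut corner at the upper left, both ends level with the console's face (no more than 2.5 mm proud and square to it) and within 5 mm of the middle sideways (all of step 2 and y of cover_left_end in the frame of opening between 0.059 and 0.069 m and y of cover_right_end in the frame of opening between -0.069 and -0.059 m and z of each of cover_left_end, cover_right_end in the frame of opening above -0.003 m and linear speed of cover below 0.01 m/s); the robot touches nothing.
It fails at once if another thing on the bench is pushed more than 30 mm (distance of any of screwdriver_grip, wrench_grip, multimeter_center, tape, jar, spray_can, tray from where it was at the start of the episode above 0.03 m).
It also fails if it takes over 64 s, if anything falls off the work surface, if the arm or the gripper's body presses on something with over 40 N, if the wrist force passes 120 N, or if a joint passes its speed limit or range.

## Working session

There is one attempt and no reset: what is moved stays moved. The work goes in short steps, Python scripts to look and compute and a tool call to move; the robot and the scene stay as the last step left them, time stands still between calls to the robot, and variables do not carry over. Pictures are saved under pics/ and viewed, at most 10 in all, crops included, and the job is handed in when it is done.

Besides the shell and the picture viewer there is one more tool, called after "Call:" by a JSON object that holds its "fn" and its "kwargs". send_rows: Moves the arm, as the interface text tells. Its arguments: {"type":"object","properties":{"steps":{"type":"array","items":{"type":"array","items":{"type":"number"}}},"force":{"type":"number"}},"required":["steps"]}

```bash
mkdir -p pics; ls
python3 - <<'E'
from workcell import r
import cv2
for n in("top","side"):
    c=r.read_camera(n);cv2.imwrite(f"pics/{n}0.png",c["pixels"])
    print(n,c["camera_matrix"],c["D"],c["eye"],c["attitude"])
print(r.observe())
E
```

```text
pics
top [[475.5499763    0.         244.80037217]
 [  0.         475.5499763  190.56519848]
 [  0.           0.           1.        ]] [-0.18873876  0.          0.          0.          0.        ] [ 396.53453292  -12.47999336 1584.22935061] [-0.69686028  0.71454884 -0.04153508  0.04561295]
side [[457.2753778    0.         258.42712139]
 [  0.         457.2753778  192.24296874]
 [  0.           0.           1.        ]] [-0.1503353  0.         0.         0.         0.       ] [ 127.28121123 1388.22466418 1047.80252701] [-0.13800267  0.86597907 -0.47499232  0.07360578]
{'t': 0.1, 'q': array([ 9.78901327e-01,  1.58971116e-01,  1.59809383e+00, -1.95677880e-05,
        1.38618177e+00, -2.10093073e-01]), 'joint_vel': array([-0.00159871, -0.00035916, -0.0015983 , -0.00051745,  0.00045738,
       -0.00092881]), 'effort': array([ 9.33579104e-04, -3.86499846e+01, -3.22962499e+01,  7.03754928e-02,
        3.39068205e-02, -7.58470355e-05]), 'ee_pos': array([213.94565915, 533.11632428, 213.73199416]), 'eef_rot': array([ 1.89741732e-01,  9.81833688e-01, -7.65179435e-04, -3.13964943e-04]), 'wrist_force': array([ 0.28679256,  0.58166381, -0.13733642]), 'wrist_torque': array([-0.02569431,  0.0432775 , -0.00186007]), 'grip_force': 0.0, 'grip_width': 92.23831890362587}
```

View pics/top0.png

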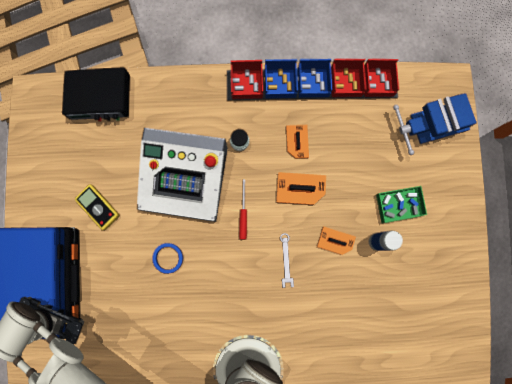

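View pics/side0.png

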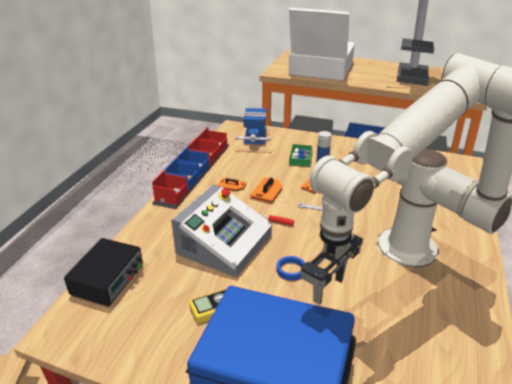

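The top view shows three orange covers: (297,141) small, (301,188) largest and (336,240) smallest. The console is at (182,175). The candidate is (301,188), the largest; I'll confirm it in an enlarged crop.

```bash
cat > h.py <<'E'
import cv2,numpy as np
from scipy.spatial.transform import Rotation as R
from workcell import r
class Cam:
    def __init__(s,n):
        c=r.read_camera(n);s.px=c["pixels"];s.K=np.array(c["camera_matrix"]);s.D=np.array(c["D"],float)
        s.e=np.array(c["eye"]);s.A=R.from_quat(c["attitude"]).as_matrix()
    def proj(s,P):
        P=(np.atleast_2d(P).astype(float)-s.e)@s.A
        return cv2.projectPoints(P.reshape(-1,1,3),np.zeros(3),np.zeros(3),s.K,s.D)[0].reshape(-1,2)
    def at_z(s,uv,z):
        u=cv2.undistortPoints(np.array(uv,float).reshape(-1,1,2),s.K,s.D).reshape(-1,2)
        d=np.c_[u,np.ones(len(u))]@s.A.T
        return s.e+d*((z-s.e[2])/d[:,2])[:,None]
    def crop(s,name,u0,v0,u1,v1,f):
        cv2.imwrite("pics/"+name,cv2.resize(s.px[v0:v1,u0:u1],None,fx=f,fy=f,interpolation=cv2.INTER_CUBIC))
E
python3 - <<'E'
from h import *
c=Cam("top"); c.crop("crop1.png",130,120,340,260,3.8)
print(c.at_z([(297,141),(301,188),(336,240)],20).round())
E
```

```text
[[ 754. -186.   20.]
 [ 594. -193.   20.]
 [ 419. -302.   20.]]
```

View pics/crop1.png

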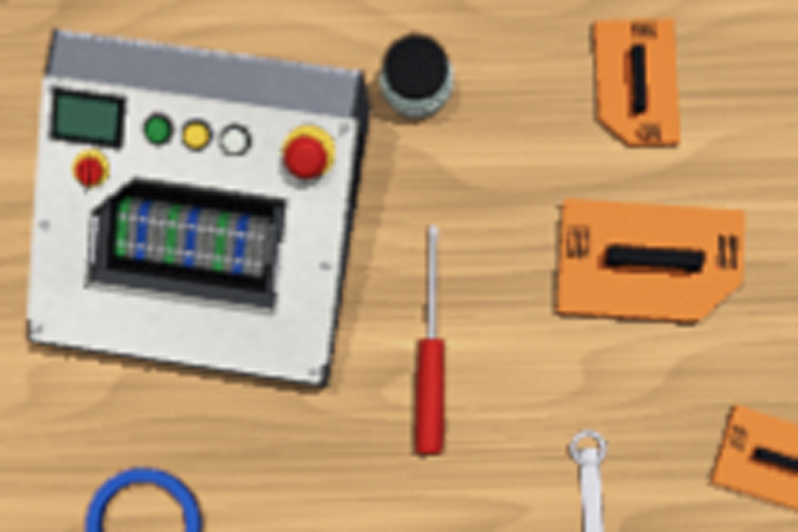

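The crop confirms it: the cover at crop (650,260) is the largest, about 180 crop px long against about 125 for the others, which fits 160 mm. Its cut corner is at the lower right (720,303), so it is turned about 180° from the console. The opening's filled corner is upper left at (117,195).

```bash
cat > fit.py <<'E'
from h import *
from scipy.optimize import least_squares
c=Cam("top")
def full(p,u0=130,v0=120,f=3.8): return (np.array(p,float)+.5)/f-.5+[u0,v0]
def Rz(a): return R.from_euler('z',a).as_matrix()
# cover
uv=full([(562,200),(745,211),(741,284),(697,323),(555,314)])
M=np.array([(-50,-80,20),(-50,80,20),(14,80,20),(50,44,20),(50,-80,20)],float)
f=lambda p:(c.proj(M@Rz(p[2]).T+[p[0],p[1],0])-uv).ravel()
s=least_squares(f,[594,-193,np.pi]);print("cover",s.x.round(3),s.fun.round(2))
hb=full([(604,247),(703,252),(703,270),(604,264)])
H=np.array([(-8,-42,52),(-8,42,52),(8,42,52),(8,-42,52)],float)
print("handle res",(c.proj(H@Rz(s.x[2]).T+[*s.x[:2],0])-hb).round(2).tolist())
g=lambda p:np.r_[f(p),(c.proj(H@Rz(p[2]).T+[p[0],p[1],0])-hb).ravel()]
print("joint",least_squares(g,s.x).x.round(3))
# console
uc=full([(28,340),(323,385),(45,74),(363,122),(55,30),(365,72)])
C=np.array([(-125,130,55),(-125,-130,55),(85,130,153),(85,-130,153),(125,130,153),(125,-130,153)],float)
uo=full([(88,284),(272,310),(284,200),(138,180),(96,210)])
O=np.array([(-52,82,0),(-52,-82,0),(52,-82,0),(52,47,0),(17,82,0)],float)
Ry=R.from_euler('y',-25,degrees=True).as_matrix()
def con(p):
    W=C@Rz(p[2]).T+[p[0],p[1],0]
    o=np.array([-125+p[3]*np.cos(np.radians(25)),p[4],55+p[3]*np.sin(np.radians(25))])
    Wo=(O@Ry.T+o)@Rz(p[2]).T+[p[0],p[1],0]
    return W,Wo,Rz(p[2])@o+[p[0],p[1],0]
fc=lambda p:np.vstack([c.proj(con(p)[0])-uc,c.proj(con(p)[1])-uo]).ravel()
s=least_squares(fc,[600,180,0,100,0],x_scale=[1,1,.01,1,1]);print("console",s.x.round(3),"opening",con(s.x)[2].round(1));print(s.fun.reshape(-1,2).round(2).tolist())
E
python3 fit.py
```

```text
cover [ 592.069 -191.942    3.052] [ 0.12  0.03 -0.37  0.26 -0.16  0.03  0.16 -0.15  0.24 -0.16]
handle res [[0.57, -0.45], [0.15, -0.11], [-0.07, 0.01], [0.31, -0.06]]
joint [ 591.842 -191.569    3.054]
console [ 6.35750e+02  1.97452e+02 -1.77000e-01  1.06983e+02  7.87000e-01] opening [608.3 203.2 100.2]
[[-0.07, -0.42], [0.65, 0.07], [0.29, 0.43], [-1.18, -0.25], [0.02, -0.33], [0.35, 0.34], [-0.67, 0.7], [0.96, 1.6], [1.36, -0.56], [-0.56, -1.32], [-1.18, -0.25]]
```

The cover is found to within a few mm, so I'll move to a hover above it. The turn comes first, then the translation.

```bash
cat >> h.py <<'E'
def go(x,y,z,psi):
    "remaining turn, and shift in tool axes after that turn (mm)"
    o=r.observe();A=R.from_quat(o["eef_rot"]).as_matrix();p0=np.arctan2(A[1,1],A[0,1])
    t=-(psi-p0); t=(t+np.pi)%(2*np.pi)-np.pi
    A=A@R.from_euler('z',t).as_matrix()
    print("t",o["t"],"turn",round(t,4),"shift after turn",(A.T@(np.array([x,y,z])-o["ee_pos"])).round(1),"pos",o["ee_pos"].round(1),"F",o["wrist_force"].round(1),"grip",round(o["grip_width"],1),round(o["grip_force"],1),"q",o["q"].round(2))
E
python3 - <<'E'
from h import *
go(592,-191.7,120,1.482)
c=Cam("top"); c.crop("open.png",148,158,214,206,12)
E
```

```text
t 0.2 turn -0.293 shift after turn [-440.8 -688.5   94.4] pos [214.  533.2 214. ] F [ 0.2 -0.3 -0.2] grip 92.1 0.0 q [ 0.98  0.16  1.6   0.    1.39 -0.21]
```

View pics/open.png

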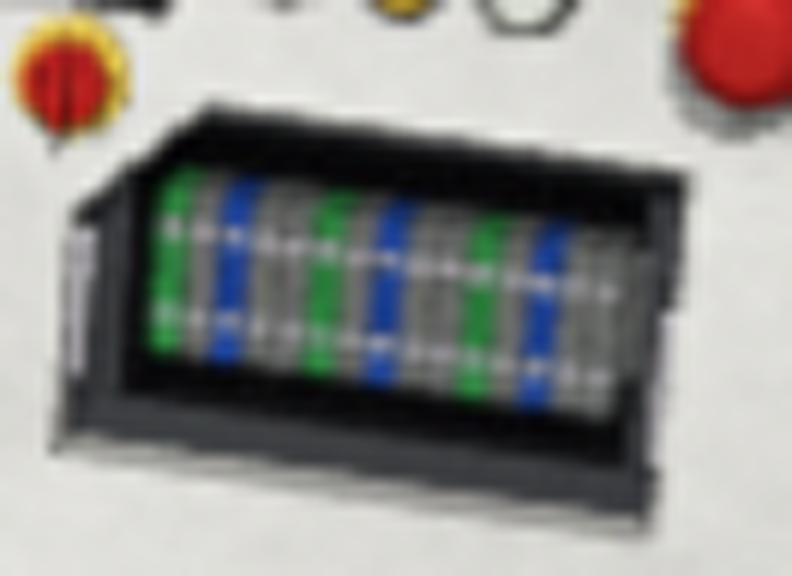

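The crop shows the opening edges: lower left (53,455), lower right (643,538), upper right (690,177), and the filled corner from (212,100) to (72,213). The white catches are at x≈80 and x≈660. I'll refit with these while the arm moves.

```bash
python3 - <<'E'
s=open('fit.py').read()
s=s.replace("uo=full([(88,284),(272,310),(284,200),(138,180),(96,210)])","uo=full([(53,455),(643,538),(690,177),(212,100),(72,213)],148,158,12)")
s+='''
fo=lambda p:(c.proj(con(p)[1])-uo).ravel()
g=lambda d:fo(np.r_[s.x[0]+d[0],s.x[1]+d[1],s.x[2]+d[2],s.x[3:]])
k=least_squares(g,[0,0,0]);p=np.r_[s.x[:3]+k.x,s.x[3:]];print("only opening",con(p)[2].round(1),p[2].round(3),k.fun.reshape(-1,2).round(2).tolist())
'''
open('fit.py','w').write(s)
E
python3 fit.py
```

```text
cover [ 592.069 -191.942    3.052] [ 0.12  0.03 -0.37  0.26 -0.16  0.03  0.16 -0.15  0.24 -0.16]
handle res [[0.57, -0.45], [0.15, -0.11], [-0.07, 0.01], [0.31, -0.06]]
joint [ 591.842 -191.569    3.054]
console [ 6.35686e+02  1.97465e+02 -1.77000e-01  1.05876e+02  2.14700e+00] opening [607.5 204.7  99.7]
[[-0.08, -0.4], [0.64, 0.09], [0.28, 0.44], [-1.18, -0.23], [0.02, -0.32], [0.35, 0.36], [-0.28, -0.12], [0.59, 0.71], [0.21, -0.29], [-0.28, 0.1], [-0.27, -0.36]]
only opening [607.5 204.7  99.7] -0.175 [[-0.25, -0.09], [0.62, 0.66], [0.2, -0.35], [-0.3, 0.1], [-0.28, -0.33]]
```

Call:
{"fn": "send_rows", "kwargs": {"steps": [[0,0,0,-0.098,0.0919],[0,0,0,-0.098,0.0919],[0,0,0,-0.097,0.0919]]}}

```text
t: 0.55
ee_pos: [214.2, 533.5, 214.5]
eef_rot: [0.042, 0.999, -0.0, -0.0]
wrist_force: [-0.4, 1.2, -0.8]
grip_width: 91.7
grip_force: 0.0
```

Call:
{"fn": "send_rows", "kwargs": {"steps": [[-0.022,-0.0345,0,0,0.0919],[-0.022,-0.0345,0,0,0.0919],[-0.022,-0.0345,0,0,0.0919],[-0.022,-0.0345,0,0,0.0919],[-0.022,-0.0345,0,0,0.0919],[-0.022,-0.0345,0,0,0.0919],[-0.022,-0.0345,0,0,0.0919],[-0.022,-0.0345,0,0,0.0919],[-0.022,-0.0345,0,0,0.0919],[-0.022,-0.0345,0,0,0.0919],[-0.022,-0.0345,0,0,0.0919],[-0.022,-0.0345,0,0,0.0919],[-0.022,-0.0345,0.008,0,0.0919],[-0.022,-0.0345,0.015,0,0.0919],[-0.022,-0.0345,0.015,0,0.0919],[-0.022,-0.0345,0.015,0,0.0919],[-0.022,-0.0345,0.015,0,0.0919],[-0.022,-0.0345,0.015,0,0.0919],[-0.022,-0.0345,0.0114,0,0.0919],[-0.022,-0.0345,0,0,0.0919]]}}

```text
t: 2.22
ee_pos: [585.5, -184.9, 120.3]
eef_rot: [0.045, 0.999, 0.001, -0.002]
wrist_force: [0.1, 0.9, -1.0]
grip_width: 91.9
grip_force: 0.0
```

Call:
{"fn": "send_rows", "kwargs": {"steps": [[0,0,0,0,0.0919],[0,0,0,0,0.0919],[0,0,0,0,0.0919]]}}

```text
t: 2.47
ee_pos: [586.5, -183.5, 123.6]
eef_rot: [0.044, 0.999, 0.0, -0.0]
wrist_force: [-0.7, 0.9, -0.1]
grip_width: 92.1
grip_force: 0.0
```

Run:
```python
from h import *
go(592,-191.7,25,1.482)
c=Cam("side"); c.crop("side1.png",200,130,360,250,5)
```

```text
t 2.4667 turn -0.0002 shift after turn [-6.2 -7.7 98.6] pos [ 586.5 -183.5  123.6] F [-0.7  0.9 -0.1] grip 92.1 0.0 q [-0.5   0.34  1.57  0.    1.24 -1.98]
```

View pics/side1.png

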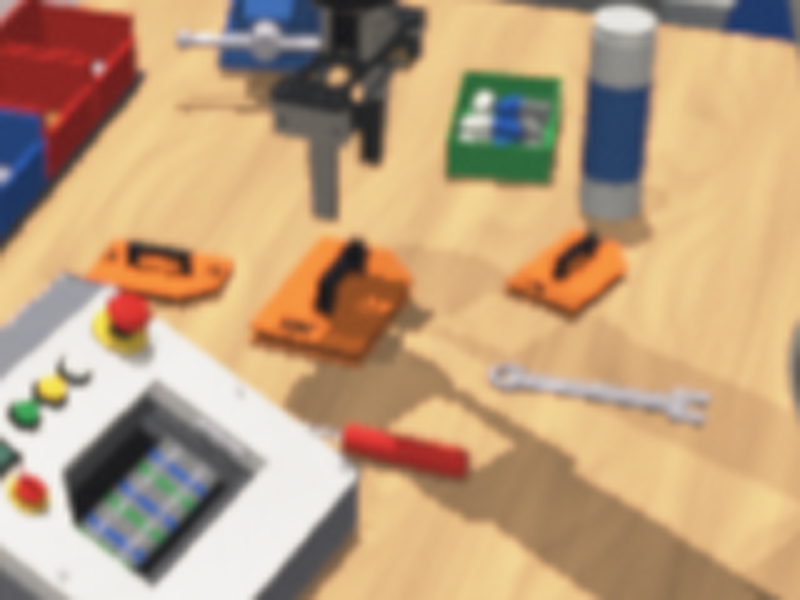

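The side crop shows the gripper above and behind the cover handle, with the bar running from about (325,275) to (357,242). The console is at lower left. I'll check the cover fit against the side view numerically.

Run:
```python
from h import *
c=Cam("side")
a=3.053;Rz=R.from_euler('z',a).as_matrix()
M=np.array([(-50,-80,20),(-50,80,20),(14,80,20),(50,44,20),(50,-80,20),(8,-42,52),(-8,-42,52),(-8,42,52),(8,42,52)],float)
p=c.proj(M@Rz.T+[592,-191.7,0])
q=((p-[200,130]+.5)*5-.5)
im=cv2.imread("pics/side1.png")
for i,(u,v) in enumerate(q): cv2.drawMarker(im,(int(u),int(v)),(255,0,255),cv2.MARKER_CROSS,9,1)
cv2.imwrite("pics/ov1.png",cv2.resize(im[200:380,220:440],None,fx=3,fy=3))
```

```text
(no output)
```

View pics/ov1.png

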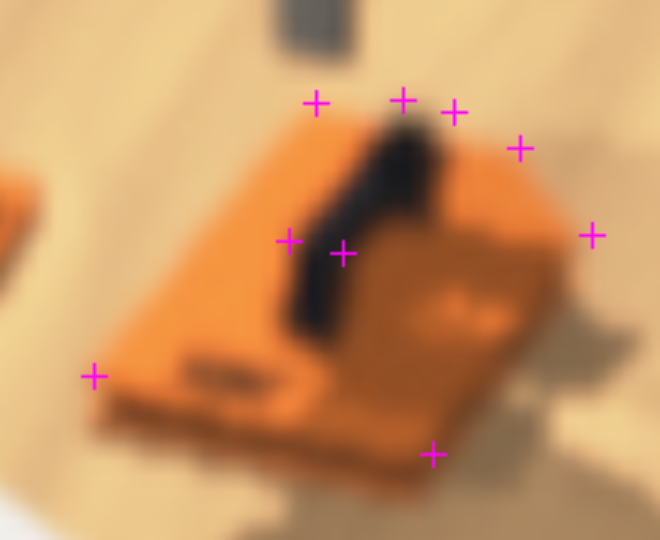

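The side view puts the cover about 2 mm toward +y of the top fit. I'll average the two, giving (592.5, -190.8), and descend with a pause to check force.

Call:
{"fn": "send_rows", "kwargs": {"steps": [[-0.0065,-0.0068,0.025,0,0.0919],[0,0,0.025,0,0.0919],[0,0,0.015,0,0.0919],[0,0,0,0,0.0919],[0,0,0.005,0,0.0919],[0,0,0.005,0,0.0919],[0,0,0.003,0,0.0919],[0,0,0,0,0.0919]]}}

```text
t: 3.23
ee_pos: [592.9, -191.2, 46.1]
eef_rot: [0.044, 0.999, -0.0, 0.0]
wrist_force: [0.9, -0.4, 0.4]
grip_width: 91.8
grip_force: 0.0
```

Run:
```python
from h import *
go(592.5,-190.8,25,1.482)
```

```text
t 3.2333 turn 0.0003 shift after turn [ 0.4  0.4 21.1] pos [ 592.9 -191.2   46.1] F [ 0.9 -0.4  0.4] grip 91.8 0.0 q [-0.51  0.45  1.58  0.    1.1  -1.99]
```

Call:
{"fn": "send_rows", "kwargs": {"steps": [[0,0,0.01,0,0.0919],[0,0,0.01,0,0.0919],[0,0,0,0,0.0919],[0,0,0,0,0.08],[0,0,0,0,0.075],[0,0,0,0,0.075],[0,0,0,0,0.075],[0,0,0,0,0.075]], "force": 25}}

```text
t: 3.9
ee_pos: [592.5, -191.3, 25.6]
eef_rot: [0.044, 0.999, 0.0, -0.0]
wrist_force: [0.7, 0.6, -2.5]
grip_width: 83.8
grip_force: 25.0
```

Run:
```python
from h import *
go(592.5,-190.8,25,1.482)
```

```text
t 3.9 turn -0.0 shift after turn [0.1 0.5 0.6] pos [ 592.5 -191.3   25.6] F [ 0.7  0.6 -2.5] grip 83.8 25.0 q [-0.51  0.48  1.59  0.    1.07 -1.99]
```

Gripped: the opening reads 83.8 mm, matching the 84 mm bar. Next I'll lift to TCP z 230 and turn the cover by +3.229 rad.

Call:
{"fn": "send_rows", "kwargs": {"steps": [[0,0,-0.02,0,0.075],[0,0,-0.035,0,0.075],[0,0,-0.04,0,0.075],[0,0,-0.04,0,0.075],[0,0,-0.04,0,0.075],[0,0,-0.03,0,0.075],[0,0,0,0.12,0.075],[0,0,0,0.12,0.075],[0,0,0,0.12,0.075],[0,0,0,0.12,0.075],[0,0,0,0.12,0.075],[0,0,0,0.12,0.075],[0,0,0,0.12,0.075],[0,0,0,0.12,0.075],[0,0,0,0.12,0.075],[0,0,0,0.12,0.075],[0,0,0,0.12,0.075],[0,0,0,0.12,0.075],[0,0,0,0.12,0.075],[0,0,0,0.12,0.075]]}}

```text
t: 5.57
ee_pos: [592.5, -191.2, 230.5]
eef_rot: [0.775, 0.631, -0.0, -0.0]
wrist_force: [-0.3, 0.4, -2.6]
grip_width: 83.7
grip_force: 25.0
```

Call:
{"fn": "send_rows", "kwargs": {"steps": [[0,0,0,0.12,0.075],[0,0,0,0.12,0.075],[0,0,0,0.12,0.075],[0,0,0,0.12,0.075],[0,0,0,0.12,0.075],[0,0,0,0.12,0.075],[0,0,0,0.12,0.075],[0,0,0,0.12,0.075],[0,0,0,0.12,0.075],[0,0,0,0.12,0.075],[0,0,0,0.12,0.075],[0,0,0,0.12,0.075],[0,0,0,0.109,0.075],[0,0,0,0,0.075],[0,0,0,0,0.075]]}}

```text
t: 6.82
ee_pos: [592.6, -191.3, 230.6]
eef_rot: [0.996, -0.086, -0.0, -0.0]
wrist_force: [0.3, 0.0, -3.1]
grip_width: 84.1
grip_force: 25.0
```

Run:
```python
from h import *
go(595,206,230,-1.747)
```

```text
t 6.8167 turn 0.0031 shift after turn [ -67.2 -391.6    0.6] pos [ 592.6 -191.3  230.6] F [ 0.3  0.  -3.1] grip 84.1 25.0 q [-0.51  0.27  1.43  0.    1.44  1.24]
```

Call:
{"fn": "send_rows", "kwargs": {"steps": [[-0.003,-0.018,0,0,0.075],[-0.0056,-0.0326,0,0,0.075],[-0.0056,-0.0326,0,0,0.075],[-0.0056,-0.0326,0,0,0.075],[-0.0056,-0.0326,0,0,0.075],[-0.0056,-0.0326,0,0,0.075],[-0.0056,-0.0326,0,0,0.075],[-0.0056,-0.0326,0,0,0.075],[-0.0056,-0.0326,0,0,0.075],[-0.0056,-0.0326,0,0,0.075],[-0.0056,-0.0326,0,0,0.075],[-0.0056,-0.0326,0,0,0.075],[-0.003,-0.0145,0,0,0.075],[0,0,0,0,0.075],[0,0,0,0,0.075],[0,0,0,0,0.075]]}}

```text
t: 8.15
ee_pos: [594.8, 204.3, 230.6]
eef_rot: [0.996, -0.088, -0.0, 0.0]
wrist_force: [0.1, 0.5, -3.0]
grip_width: 83.8
grip_force: 25.0
```

Run:
```python
from h import *
go(607.5,204.7,190,-1.747)
c=Cam("top"); t=c.px[110:215,130:235]
d=Cam("side"); s=d.px[150:290,160:300]
a=cv2.resize(t,(400,400),interpolation=cv2.INTER_CUBIC);b=cv2.resize(s,(400,400),interpolation=cv2.INTER_CUBIC)
cv2.imwrite("pics/hov.png",np.hstack([a,b]))
```

```text
t 8.15 turn 0.0002 shift after turn [12.4 -2.7 40.6] pos [594.8 204.3 230.6] F [ 0.1  0.5 -3. ] grip 83.8 25.0 q [ 0.14  0.29  1.42 -0.    1.44  1.89]
```

View pics/hov.png

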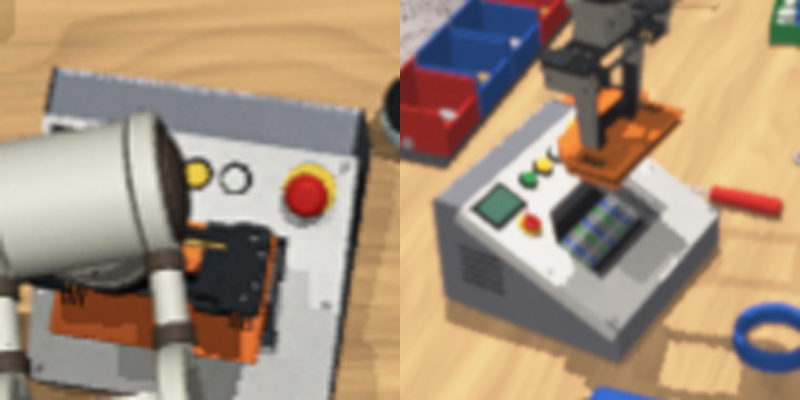

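The hover picture shows the cover held level over the opening, cut corner toward the upper left of the console. Next I'll lower until the upslope edge meets the face just above the opening, so the cover can pivot to 25° between the pads.

Call:
{"fn": "send_rows", "kwargs": {"steps": [[0.007,-0.0014,0.02,0,0.075],[0.0064,-0.0013,0.025,0,0.075],[0,0,0.02,0,0.075],[0,0,0.0085,0,0.075],[0,0,0,0,0.075],[0,0,0,0,0.075]]}}

```text
t: 8.75
ee_pos: [608.5, 205.1, 157.6]
eef_rot: [0.996, -0.088, -0.0, 0.0]
wrist_force: [-0.5, -0.0, -1.5]
grip_width: 83.6
grip_force: 25.0
```

Call:
{"fn": "send_rows", "kwargs": {"steps": [[0,0,0.002,0,0.075],[0,0,0.002,0,0.075],[0,0,0,0,0.075],[0,0,0,0,0.075]]}}

```text
t: 9.08
ee_pos: [608.7, 205.9, 154.0]
eef_rot: [0.996, -0.088, 0.001, -0.0]
wrist_force: [0.0, -0.1, -2.1]
grip_width: 84.0
grip_force: 25.0
```

Call:
{"fn": "send_rows", "kwargs": {"steps": [[0,0,0.002,0,0.075],[0,0,0.002,0,0.075],[0,0,0,0,0.075],[0,0,0,0,0.075]]}}

```text
t: 9.42
ee_pos: [608.1, 205.8, 148.9]
eef_rot: [0.996, -0.088, -0.0, 0.0]
wrist_force: [0.1, 0.4, -2.4]
grip_width: 84.1
grip_force: 25.0
```

Call:
{"fn": "send_rows", "kwargs": {"steps": [[0,0.001,0.001,0,0.075],[0,0,0.001,0,0.075],[0,0,0,0,0.075]]}}

```text
t: 9.67
ee_pos: [608.0, 204.7, 146.9]
eef_rot: [0.996, -0.088, -0.0, 0.0]
wrist_force: [0.0, 0.3, -2.3]
grip_width: 83.7
grip_force: 25.0
```

Call:
{"fn": "send_rows", "kwargs": {"steps": [[0,0,0.001,0,0.075],[0,0,0.001,0,0.075],[0,0,0,0,0.075]]}}

```text
t: 9.92
ee_pos: [608.0, 204.8, 144.9]
eef_rot: [0.996, -0.088, -0.0, 0.0]
wrist_force: [-0.5, 0.7, -2.6]
grip_width: 83.6
grip_force: 25.0
```

Call:
{"fn": "send_rows", "kwargs": {"steps": [[0,0,0.001,0,0.075],[0,0,0.001,0,0.075],[0,0,0,0,0.075]]}}

```text
t: 10.17
ee_pos: [608.0, 204.8, 142.9]
eef_rot: [0.996, -0.088, -0.0, 0.0]
wrist_force: [0.2, 0.1, -2.4]
grip_width: 83.5
grip_force: 25.0
```

Run:
```python
from h import *
d=Cam("side"); d.crop("tilt.png",195,165,295,240,8)
```

```text
(no output)
```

View pics/tilt.png

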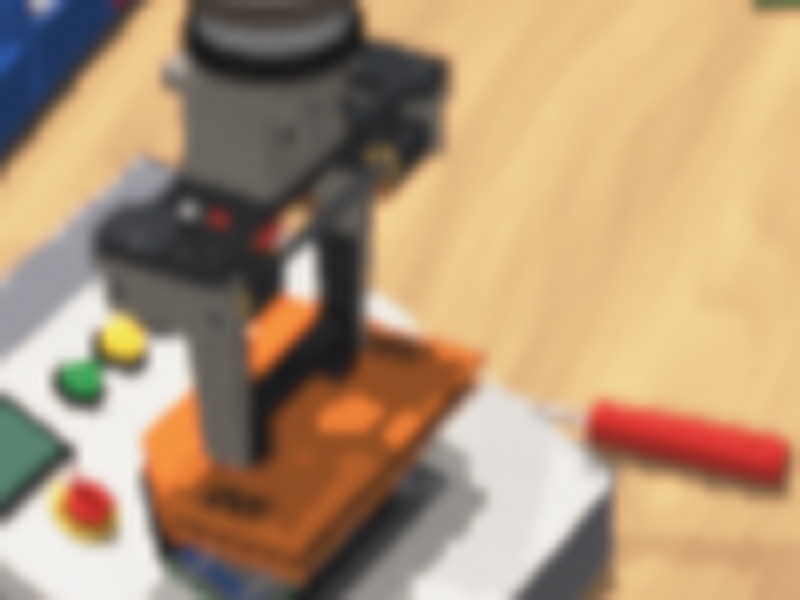

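```bash
cat > tilt.py <<'E'
from h import *
from scipy.optimize import least_squares
def tilt(d,pts,u0,v0,f):
    M=np.array([(-50,80,20),(14,80,20),(50,44,20),(-50,-80,20)],float)-[0,0,44]
    o=r.observe();A=R.from_quat(o["eef_rot"]).as_matrix();G=o["ee_pos"]-19*A[:,2]
    B=np.c_[A[:,0],-A[:,1],-A[:,2]]
    uv=(np.array(pts)+.5)/f-.5+[u0,v0]
    P=lambda p:d.proj(M@(B@R.from_euler('y',-p[0]).as_matrix()).T+G+p[3]*B[:,0])+p[1:3]
    s=least_squares(lambda p:(P(p)-uv).ravel().tolist()+[p[3]/2],[0.1,0,0,0]);print("tilt deg",np.degrees(s.x[0]).round(1),s.x[1:].round(2),s.fun.round(2),o["ee_pos"].round(1))
if __name__=="__main__":
    tilt(Cam("side"),[(298,555),(163,520),(145,440),(485,358)],195,165,8)
E
python3 tilt.py
```

```text
tilt deg -1.0 [0.6  1.42 0.  ] [ 0.07  0.11  0.36 -0.9  -0.59  0.6   0.17  0.19  0.  ] [608.1 204.8 143.1]
```

The picture and fit show the cover still level, with no contact. I'll check the opening's position against the earlier side picture.

Run:
```python
from h import *
d=Cam("side")
O=np.array([(-52,82,0),(-52,-82,0),(52,-82,0),(52,47,0),(17,82,0)],float)
B=R.from_euler('z',-.176).as_matrix()@R.from_euler('y',-25,degrees=True).as_matrix()
p=d.proj(O@B.T+[607.5,204.7,99.7])
obs=(np.array([(150,583),(265,465),(157,383),(67,470),(70,500)])+.5)/5-.5+[200,130]
print((obs-p).round(2))
for v in np.eye(3): print(v,((d.proj(np.array([[607.5,204.7,99.7]])+5*v)-d.proj([[607.5,204.7,99.7]]))/5).round(3))
```

```text
[[-1.27 -1.1 ]
 [-1.8   0.95]
 [-0.47  1.71]
 [ 0.96  0.48]
 [-0.96 -5.24]]
[1. 0. 0.] [[-0.269 -0.054]]
[0. 1. 0.] [[-0.103  0.164]]
[0. 0. 1.] [[-0.009 -0.232]]
```

Call:
{"fn": "send_rows", "kwargs": {"steps": [[0,0,-0.007,0,0.075],[0.003,0,-0.005,0,0.075],[0.003,0,0,0,0.075],[0,0,0.001,0,0.075],[0,0,0.001,0,0.075],[0,0,0,0,0.075]]}}

```text
t: 10.82
ee_pos: [613.8, 203.7, 152.6]
eef_rot: [0.996, -0.088, -0.001, 0.0]
wrist_force: [-0.1, -0.0, -3.5]
grip_width: 84.1
grip_force: 25.0
```

Call:
{"fn": "send_rows", "kwargs": {"steps": [[0,0,0.0015,0,0.075],[0,0,0.0015,0,0.075],[0,0,0,0,0.075]]}}

```text
t: 11.07
ee_pos: [613.7, 203.8, 149.5]
eef_rot: [0.996, -0.088, -0.001, 0.0]
wrist_force: [-0.2, 0.3, -2.9]
grip_width: 83.9
grip_force: 25.0
```

Call:
{"fn": "send_rows", "kwargs": {"steps": [[0,0,0.001,0,0.075],[0,0,0.001,0,0.075],[0,0,0,0,0.075]]}}

```text
t: 11.32
ee_pos: [613.9, 203.8, 147.9]
eef_rot: [0.996, -0.088, -0.0, 0.0]
wrist_force: [-0.4, -0.2, -2.4]
grip_width: 83.8
grip_force: 25.0
```

Call:
{"fn": "send_rows", "kwargs": {"steps": [[0,0,0.001,0,0.075],[0,0,0.001,0,0.075],[0,0,0,0,0.075]]}}

```text
t: 11.57
ee_pos: [614.2, 203.8, 147.4]
eef_rot: [0.996, -0.088, 0.0, 0.0]
wrist_force: [-4.3, -1.1, 2.5]
grip_width: 83.7
grip_force: 25.0
```

Contact came at TCP z≈148 with about 5 N, within 1 mm of the model. Next, the arc that pivots the cover about that edge to about 25°.

Call:
{"fn": "send_rows", "kwargs": {"steps": [[-0.0018,0,0.0021,0,0.075],[-0.0018,0,0.0021,0,0.075],[-0.0017,0,0.0023,0,0.075],[-0.0016,0,0.0023,0,0.075],[0,0,0,0,0.075]]}}

```text
t: 11.98
ee_pos: [607.6, 205.1, 137.5]
eef_rot: [0.996, -0.088, 0.001, -0.0]
wrist_force: [-0.3, -0.7, 1.9]
grip_width: 83.5
grip_force: 25.0
```

Call:
{"fn": "send_rows", "kwargs": {"steps": [[-0.0014,0,0.0024,0,0.075],[-0.0014,0,0.0024,0,0.075],[-0.0012,0,0.0025,0,0.075],[-0.0012,0,0.0025,0,0.075],[0,0,0,0,0.075]]}}

```text
t: 12.4
ee_pos: [601.6, 206.1, 126.7]
eef_rot: [0.996, -0.088, -0.001, -0.0]
wrist_force: [-0.3, 0.1, 1.6]
grip_width: 83.5
grip_force: 25.0
```

Call:
{"fn": "send_rows", "kwargs": {"steps": [[-0.001,0,0.0026,0,0.075],[-0.001,0,0.0026,0,0.075],[0,0,0,0,0.075],[0,0,0,0,0.075]]}}

```text
t: 12.73
ee_pos: [599.7, 206.4, 121.7]
eef_rot: [0.996, -0.088, -0.001, 0.0]
wrist_force: [-0.6, 0.2, 0.6]
grip_width: 84.0
grip_force: 25.0
```

Run:
```python
from h import *
go(607.5,204.7,190,-1.747)
d=Cam("side"); d.crop("tilt2.png",195,165,295,240,8)
```

```text
t 12.7333 turn 0.0001 shift after turn [  7.9   0.3 -68.3] pos [599.7 206.4 121.7] F [-0.6  0.2  0.6] grip 84.0 25.0 q [0.14 0.39 1.51 0.   1.25 1.89]
```

View pics/tilt2.png

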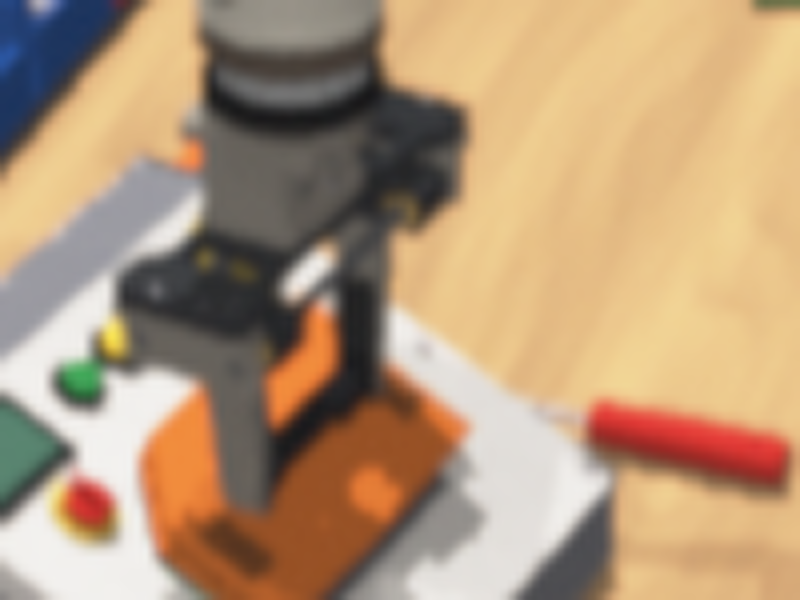

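The picture shows the cover tilted, nearly parallel with the face, over the opening. Corners are at (470,428), (160,550) and (147,450). I'll fit the tilt with the earlier camera bias.

Run:
```python
from h import *
from scipy.optimize import least_squares
d=Cam("side")
M=np.array([(14,80,20),(50,44,20),(-50,-80,20)],float)-[0,0,44]
o=r.observe();A=R.from_quat(o["eef_rot"]).as_matrix();G=o["ee_pos"]-19*A[:,2]
B=np.c_[A[:,0],-A[:,1],-A[:,2]]
uv=(np.array([(160,550),(147,450),(470,428)])+.5)/8-.5+[195,165]
P=lambda t:d.proj(M@(B@R.from_euler('y',-t).as_matrix()).T+G)+[.6,1.42]
for t in (15,18,21,23,25,27,29): print(t,(P(np.radians(t))-uv).round(1).ravel())
```

```text
15 [ 1.6 -0.4  0.2  1.3  2.1 -0.6]
18 [ 1.3 -0.8 -0.   0.5  1.6 -0.2]
21 [ 1.1 -1.1 -0.1 -0.2  1.1  0.1]
23 [ 0.9 -1.3 -0.2 -0.6  0.8  0.3]
25 [ 0.7 -1.6 -0.2 -1.1  0.4  0.4]
27 [ 0.6 -1.8 -0.3 -1.6  0.   0.6]
29 [ 0.5 -2.1 -0.3 -2.  -0.3  0.7]
```

Tilt is about 21–25°, lateral error 0.3 mm. I'll slide about 10 mm down the slope to bring it over the opening.

Call:
{"fn": "send_rows", "kwargs": {"steps": [[-0.0023,0,0.001,0,0.075],[-0.0023,0,0.001,0,0.075],[-0.0023,0,0.001,0,0.075],[-0.0018,0,0.0008,0,0.075],[0,0,0,0,0.075],[0,0,0,0,0.075]]}}

```text
t: 13.33
ee_pos: [591.2, 207.8, 118.3]
eef_rot: [0.996, -0.088, -0.0, 0.0]
wrist_force: [-0.1, -0.1, -3.3]
grip_width: 84.2
grip_force: 25.0
```

Run:
```python
from h import *
go(592.1,207.4,114.2,-1.747)
```

```text
t 13.3333 turn 0.0 shift after turn [1.  0.3 4.1] pos [591.2 207.8 118.3] F [-0.1 -0.1 -3.3] grip 84.2 25.0 q [0.15 0.37 1.53 0.   1.24 1.89]
```

Free of the face edge now. Lowering along the normal in small steps.

Call:
{"fn": "send_rows", "kwargs": {"steps": [[0.0005,0.0003,0.001,0,0.075],[0.0005,0,0.001,0,0.075],[0,0,0,0,0.075]]}}

```text
t: 13.58
ee_pos: [593.1, 207.3, 117.4]
eef_rot: [0.996, -0.088, 0.001, -0.0]
wrist_force: [-0.7, 0.7, 2.1]
grip_width: 84.0
grip_force: 25.0
```

Call:
{"fn": "send_rows", "kwargs": {"steps": [[0.0005,0,0.001,0,0.075],[0.0003,0,0.001,0,0.075],[0,0,0,0,0.075]]}}

```text
t: 13.83
ee_pos: [594.8, 207.1, 116.2]
eef_rot: [0.996, -0.088, 0.002, -0.0]
wrist_force: [0.6, -0.1, 4.9]
grip_width: 83.9
grip_force: 25.0
```

Call:
{"fn": "send_rows", "kwargs": {"steps": [[-0.001,0,-0.0005,0,0.075],[-0.001,0,0.0005,0,0.075],[0,0,0,0,0.075]]}}

```text
t: 14.08
ee_pos: [594.3, 207.2, 116.5]
eef_rot: [0.996, -0.088, 0.004, -0.0]
wrist_force: [5.1, -1.0, 4.3]
grip_width: 83.7
grip_force: 25.0
```

Call:
{"fn": "send_rows", "kwargs": {"steps": [[-0.001,0,0.0005,0,0.075],[-0.001,0,0.0005,0,0.075],[0,0,0,0,0.075]]}}

```text
t: 14.33
ee_pos: [594.0, 207.3, 116.7]
eef_rot: [0.996, -0.088, 0.006, -0.0]
wrist_force: [8.2, -2.0, 5.7]
grip_width: 83.6
grip_force: 25.0
```

The +x resistance shows the lower edge is inside the opening against its lower wall. I'll ease back upslope.

Call:
{"fn": "send_rows", "kwargs": {"steps": [[0.002,0,0,0,0.075],[0.002,0,0,0,0.075],[0.001,0,0,0,0.075],[0,0,0,0,0.075]]}}

```text
t: 14.67
ee_pos: [595.9, 206.9, 115.4]
eef_rot: [0.996, -0.088, 0.002, -0.0]
wrist_force: [1.2, -1.6, 8.0]
grip_width: 84.1
grip_force: 25.0
```

Call:
{"fn": "send_rows", "kwargs": {"steps": [[0.001,0,0.0005,0,0.075],[0,0,0.0005,0,0.075],[0,0,0,0,0.075]]}}

```text
t: 14.92
ee_pos: [597.1, 206.7, 114.6]
eef_rot: [0.996, -0.088, 0.002, -0.0]
wrist_force: [2.1, -0.9, 7.5]
grip_width: 83.9
grip_force: 25.0
```

It is following the lower wall inward, with 7–8 N support, close to the catch level. I'll let go here without further pressing.

Call:
{"fn": "send_rows", "kwargs": {"steps": [[0,0,-0.001,0,0.0919],[0,0,0,0,0.0919],[0,0,0,0,0.0919],[0,0,0,0,0.0919]]}}

```text
t: 15.25
ee_pos: [594.6, 206.8, 112.8]
eef_rot: [0.996, -0.088, -0.001, 0.0]
wrist_force: [0.4, -0.6, 0.0]
grip_width: 92.0
grip_force: 0.0
```

Call:
{"fn": "send_rows", "kwargs": {"steps": [[0,0,-0.02,0,0.0919],[0,0,-0.04,0,0.0919],[0,0,-0.04,0,0.0919],[0,0,-0.03,0,0.0919],[0,0,0,0,0.0919],[0,0,0,0,0.0919]]}}

```text
t: 15.75
ee_pos: [596.4, 207.1, 245.9]
eef_rot: [0.996, -0.088, 0.002, -0.001]
wrist_force: [-0.2, -0.1, -0.4]
grip_width: 92.3
grip_force: 0.0
```

Run:
```python
from h import *
go(607.5,204.7,190,-1.747)
d=Cam("side"); d.crop("laid.png",195,165,295,240,8)
```

```text
t 15.75 turn 0.0002 shift after turn [11.1  0.5 55.9] pos [596.4 207.1 245.9] F [-0.2 -0.1 -0.4] grip 92.3 0.0 q [0.14 0.28 1.39 0.   1.46 1.89]
```

View pics/laid.png

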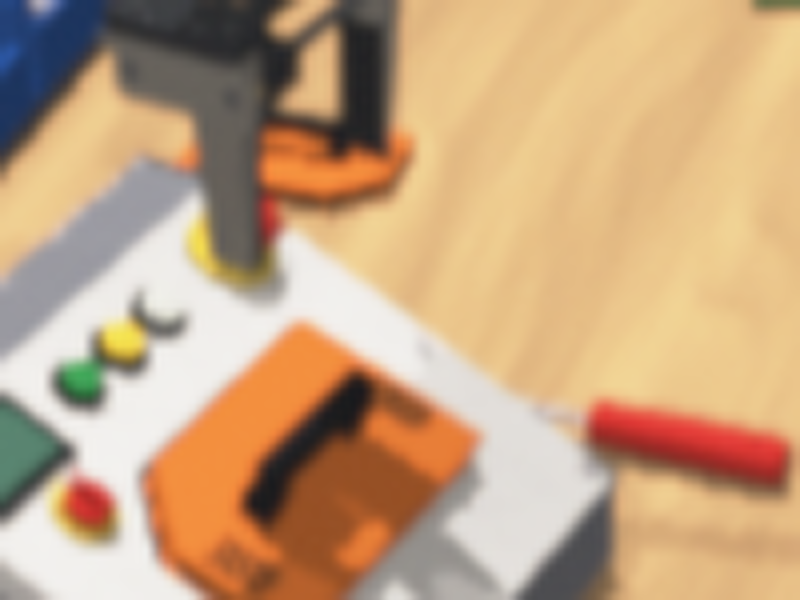

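The cover lies in the opening, cut corner upper left by the switch. Its top corners are at (302,322), (482,435), (147,470) and (160,545). I'll check its pose numerically.

```bash
cat > laid.py <<'E'
from h import *
from scipy.optimize import least_squares
d=Cam("side")
M=np.array([(50,-80,0),(-50,-80,0),(50,44,0),(14,80,0)],float)
uv=(np.array([(302,322),(482,435),(147,470),(160,545)])+.5)/8-.5+[195,165]
Z=R.from_euler('z',-.176).as_matrix();S=Z@R.from_euler('y',-25,degrees=True).as_matrix()
def P(p): return d.proj(M@(Z@R.from_euler('y',-p[3]).as_matrix()).T+np.array([607.5,204.7,99.7])+S@p[:3])+[.6,1.42]
s=least_squares(lambda p:(P(p)-uv).ravel(),[0,0,13,.436],x_scale=[1,1,1,.02])
print(s.x[:3].round(1),np.degrees(s.x[3]).round(1),s.fun.round(2))
for h in(0,13): 
  q=least_squares(lambda p:(P([p[0],p[1],h,.436])-uv).ravel(),[0,0]);print(h,q.x.round(1),q.cost.round(2),q.fun.round(1))
E
python3 laid.py
```

```text
[ 5.8  1.5 13.3] 16.9 [-0.89 -0.08 -0.03 -0.26 -0.26 -0.7   1.1   0.99]
0 [ 7.9 -8.9] 4.67 [-0.5 -0.8 -1.1  1.5  0.3 -1.6  1.2  1. ]
13 [5.1 3.4] 4.48 [-0.5 -1.  -0.8  1.5  0.1 -1.6  1.1  1.1]
```

The fit is poorly conditioned, so I'll clear the arm and fit the orange outline in both cameras numerically.

Call:
{"fn": "send_rows", "kwargs": {"steps": [[0,0.03,0,0,0.0919],[0,0.04,0,0,0.0919],[0,0.04,0,0,0.0919],[0,0.04,0,0,0.0919],[0,0.04,0,0,0.0919],[0,0.04,0,0,0.0919],[0,0.03,0,0,0.0919],[0,0,0,0,0.0919]]}}

```text
t: 16.52
ee_pos: [547.7, -53.7, 241.0]
eef_rot: [0.996, -0.091, -0.002, 0.001]
wrist_force: [0.6, -0.8, -0.6]
grip_width: 91.8
grip_force: 0.0
```

```bash
cat > sil.py <<'E'
from h import *
from scipy.optimize import minimize
Z=R.from_euler('z',-.176).as_matrix();S=Z@R.from_euler('y',-25,degrees=True).as_matrix()
T=np.array([(-50,-80,0),(-50,80,0),(14,80,0),(50,44,0),(50,-80,0)],float)
F=6
def mask(c,u0,v0,u1,v1):
    im=cv2.resize(c.px[v0:v1,u0:u1],None,fx=F,fy=F,interpolation=cv2.INTER_CUBIC)
    hs=cv2.cvtColor(im,cv2.COLOR_BGR2HSV); m=cv2.inRange(hs,(5,150,70),(17,255,255))
    n,l,st,_=cv2.connectedComponentsWithStats(m); k=1+np.argmax(st[1:,4]); m=(l==k).astype(np.uint8)
    m=cv2.morphologyEx(m,cv2.MORPH_CLOSE,np.ones((61,61)))
    print(st[k]/F); return m
def verts(p):  # p: s,l,h,dpitch,roll,yaw (deg) about the cover-top middle, opening frame
    t=T@R.from_euler('xyz',[p[4],-p[3],p[5]],degrees=True).as_matrix().T+p[:3]
    b=t.copy(); b[:,2]=np.minimum(np.maximum(0,t[:,2]-20),t[:,2])
    return np.vstack([t,b])@S.T+[607.5,204.7,99.7]
def render(c,p,bias,m,u0,v0):
    q=(c.proj(verts(p))+bias-[u0,v0]+.5)*F-.5
    o=np.zeros_like(m);cv2.fillConvexPoly(o,cv2.convexHull((q*16).astype(np.int32)),1,shift=4);return o
W={"side":(190,180,290,260),"top":(145,150,220,215)}
cs={n:Cam(n) for n in W}; ms={n:mask(cs[n],*W[n]) for n in W}
def cost(p):
    e=0
    for n,b in (("side",p[6:8]),("top",p[8:10])):
        e+=np.sum(render(cs[n],p[:6],b,ms[n],*W[n][:2])^ms[n])/F**2
    return e+.5*((p[6]-.3)**2+(p[7]-1)**2+p[8]**2+p[9]**2)*8+.3*(p[5]**2+p[4]**2)
best=None
for h,dp in((13,0),(13,-8),(5,0),(15,5)):
    x=np.array([4,0,h,dp,0,0,.3,1,0,0.]);sim=np.vstack([x]+[x+v for v in np.diag([3,3,4,5,3,2,.7,.7,.5,.5])])
    s=minimize(cost,x,method="Nelder-Mead",options=dict(initial_simplex=sim,maxiter=1500,xatol=.02,fatol=.05))
    print((h,dp),s.fun.round(1),s.x.round(1))
E
python3 sil.py; python3 -c "
from h import *;go(607.5,204.7,190,-1.747)"
```

```text
[  23.5          26.           40.5          40.         5072.33333333]
[7.16666667e+00 1.78333333e+01 5.26666667e+01 3.70000000e+01
 8.31916667e+03]
(13, 0) 84.6 [ 2.6  0.4 12.2 -9.9  2.4  0.4  0.3  0.9  0.1  1. ]
(13, -8) 79.0 [  1.4   0.6  11.9 -10.2   2.8   0.4   0.2   0.5   0.1   0.6]
(5, 0) 78.8 [ 1.6  0.1  8.4 -6.5  0.5  0.4  0.   0.7 -0.1  0.9]
(15, 5) 68.4 [  2.2   1.7   6.3 -10.4  -0.1   0.3   0.6   0.3   0.3   1.2]
t 16.6167 turn -0.0023 shift after turn [  13.6 -260.5   51.7] pos [548.6 -49.5 241.4] F [-0.3 -0.1 -0.1] grip 91.9 0.0 q [-0.31  0.08  1.63  0.    1.44  1.44]
```

The outline fit gives the cover inside the opening but about 6–9° flatter than the face. That matches its lower edge resting on the lower rim, bevel not yet in, with the middle on the catches. I'll press lightly on the lower edge with closed fingers to seat it, which puts almost no load on the catches.

Call:
{"fn": "send_rows", "kwargs": {"steps": [[-0.002,-0.02,0,0,0],[-0.004,-0.034,0,0,0],[-0.004,-0.034,0,0,0],[-0.004,-0.034,0,0,0],[-0.004,-0.034,0,0,0],[-0.004,-0.034,0,0,0],[-0.004,-0.034,0,0,0],[-0.002,-0.03,0,0,0],[-0.0005,-0.0068,0,0,0],[0,0,0.03,0,0],[0,0,0.03,0,0],[0,0,0,0,0],[0,0,0,0,0]]}}

```text
t: 17.7
ee_pos: [565.3, 212.9, 181.2]
eef_rot: [0.996, -0.087, -0.003, 0.001]
wrist_force: [-0.0, 0.6, 1.5]
grip_width: 7.3
grip_force: 0.0
```

```bash
python3 -c "
from h import *;go(566.1,212.1,112,-1.747)"
```

```text
t 17.7 turn 0.001 shift after turn [ 1.3  0.5 69.2] pos [565.3 212.9 181.2] F [-0.   0.6  1.5] grip 7.3 0.0 q [0.16 0.26 1.54 0.   1.34 1.91]
```

Call:
{"fn": "send_rows", "kwargs": {"steps": [[0.001,0,0.02,0,0],[0,0,0.02,0,0],[0,0,0.02,0,0],[0,0,0.008,0,0],[0,0,0,0,0],[0,0,0,0,0]]}}

```text
t: 18.2
ee_pos: [569.2, 212.6, 117.2]
eef_rot: [0.996, -0.088, 0.001, -0.0]
wrist_force: [0.3, -0.6, 0.1]
grip_width: 0.0
grip_force: 0.0
```

Call:
{"fn": "send_rows", "kwargs": {"steps": [[0,0,0.0015,0,0],[0,0,0.0015,0,0],[0,0,0,0,0]]}}

```text
t: 18.45
ee_pos: [569.0, 212.6, 113.6]
eef_rot: [0.996, -0.088, 0.001, -0.0]
wrist_force: [-0.5, 0.9, 0.1]
grip_width: 0.3
grip_force: 0.0
```

Call:
{"fn": "send_rows", "kwargs": {"steps": [[0,0,0.0015,0,0],[0,0,0.0015,0,0],[0,0,0,0,0]]}}

```text
t: 18.7
ee_pos: [568.2, 212.4, 109.4]
eef_rot: [0.996, -0.088, -0.0, 0.0]
wrist_force: [0.4, -0.7, -0.4]
grip_width: 0.4
grip_force: 0.0
```

Call:
{"fn": "send_rows", "kwargs": {"steps": [[0,0,0.001,0,0],[0,0,0.001,0,0],[0,0,0,0,0]]}}

```text
t: 18.95
ee_pos: [568.2, 212.4, 107.3]
eef_rot: [0.996, -0.088, -0.0, 0.0]
wrist_force: [1.0, 0.2, 0.5]
grip_width: 0.5
grip_force: 0.0
```

Call:
{"fn": "send_rows", "kwargs": {"steps": [[-0.002,0,0.001,0,0],[0,0,0.001,0,0],[0,0,0,0,0]]}}

```text
t: 19.2
ee_pos: [566.1, 212.8, 105.3]
eef_rot: [0.996, -0.088, -0.0, 0.0]
wrist_force: [0.0, -1.0, 1.1]
grip_width: 0.1
grip_force: 0.0
```

Call:
{"fn": "send_rows", "kwargs": {"steps": [[0,0,0.001,0,0],[0,0,0.001,0,0],[0,0,0,0,0]]}}

```text
t: 19.45
ee_pos: [566.3, 212.7, 103.4]
eef_rot: [0.996, -0.088, -0.0, 0.0]
wrist_force: [1.4, 0.4, 0.4]
grip_width: 0.1
grip_force: 0.0
```

Call:
{"fn": "send_rows", "kwargs": {"steps": [[0,0,0.001,0,0],[0,0,0.001,0,0],[0,0,0,0,0]]}}

```text
t: 19.7
ee_pos: [566.5, 212.7, 101.5]
eef_rot: [0.996, -0.088, 0.0, 0.0]
wrist_force: [0.6, -0.2, 1.4]
grip_width: 0.6
grip_force: 0.3
```

Call:
{"fn": "send_rows", "kwargs": {"steps": [[0,0,0.001,0,0],[0,0,0.001,0,0],[0,0,0,0,0]]}}

```text
t: 19.95
ee_pos: [566.9, 212.8, 100.9]
eef_rot: [0.996, -0.088, 0.0, -0.0]
wrist_force: [-3.3, -0.4, 6.2]
grip_width: 0.5
grip_force: 3.5
```

Call:
{"fn": "send_rows", "kwargs": {"steps": [[0,0,0.001,0,0],[0,0,0.001,0,0],[0,0,0,0,0]]}}

```text
t: 20.2
ee_pos: [567.1, 212.9, 98.7]
eef_rot: [0.996, -0.088, 0.001, -0.0]
wrist_force: [0.2, -0.4, 1.5]
grip_width: 0.3
grip_force: 0.6
```

Call:
{"fn": "send_rows", "kwargs": {"steps": [[0,0,0.001,0,0],[0,0,0,0,0],[0,0,0,0,0]]}}

```text
t: 20.45
ee_pos: [567.3, 212.9, 97.8]
eef_rot: [0.996, -0.088, 0.001, -0.0]
wrist_force: [-1.7, 0.7, 5.7]
grip_width: 0.4
grip_force: 3.4
```

The edge gave way by about 2 mm and the force dropped. Pushing a little more.

Call:
{"fn": "send_rows", "kwargs": {"steps": [[0,0,0.001,0,0],[0,0,0,0,0],[0,0,0,0,0]]}}

```text
t: 20.7
ee_pos: [567.4, 212.9, 97.5]
eef_rot: [0.996, -0.088, 0.001, -0.0]
wrist_force: [-2.8, -0.5, 10.6]
grip_width: 0.5
grip_force: 5.4
```

Call:
{"fn": "send_rows", "kwargs": {"steps": [[0,0,0.001,0,0],[0,0,0,0,0],[0,0,0,0,0]]}}

```text
t: 20.95
ee_pos: [567.5, 213.0, 97.1]
eef_rot: [0.996, -0.088, 0.001, -0.0]
wrist_force: [-4.0, -1.4, 13.7]
grip_width: 0.4
grip_force: 6.9
```

Firm at 98 mm, where a seated cover should be (99). Retract, hold, and re-check from clear of the console.

Call:
{"fn": "send_rows", "kwargs": {"steps": [[0,0,-0.01,0,0],[-0.002,0,-0.03,0,0],[0,0,-0.04,0,0],[0,0.02,-0.04,0,0],[0,0.04,-0.02,0,0],[0,0.04,0,0,0],[0,0.04,0,0,0],[0,0.04,0,0,0],[0,0.04,0,0,0],[0,0.03,0,0,0],[0,0,0,0,0]]}}

```text
t: 21.87
ee_pos: [520.4, -33.6, 230.3]
eef_rot: [0.996, -0.091, -0.0, 0.001]
wrist_force: [-1.1, 0.7, -0.2]
grip_width: 0.4
grip_force: 0.0
```

```bash
python3 sil.py; python3 -c "
from h import *;go(607.5,204.7,190,-1.747)"
```

```text
[  23.5          25.33333333   40.           40.83333333 5068.16666667]
[7.50000000e+00 1.78333333e+01 5.23333333e+01 3.68333333e+01
 8.16766667e+03]
(13, 0) 101.1 [ 1.6  0.  11.4 -2.2  1.9 -0.2  0.4  0.9 -0.1  0.8]
(13, -8) 92.1 [ 1.9  0.1 10.3 -8.5  3.   0.1  0.3  0.4  0.   0.7]
(5, 0) 85.4 [ 1.9 -0.8  8.3 -3.8  0.6  0.4 -0.   0.8 -0.4  1. ]
(15, 5) 105.4 [ 2.4 -0.2 12.1 -3.6  5.1 -0.3  0.5  0.4 -0.1  1. ]
t 21.9667 turn -0.0024 shift after turn [  44.  -245.7   40.4] pos [521.1 -29.5 230.3] F [-0.3 -0.3  0.2] grip 0.5 0.0 q [-0.29  0.01  1.72  0.    1.41  1.46]
```

The pitch is now within about 2–4° of the face, and mechanically it is firmly seated and released, with no contact for more than a second. Next, the left pressing spot.

Call:
{"fn": "send_rows", "kwargs": {"steps": [[0.002,-0.02,0,0,0],[0.002,-0.031,0,0,0],[0.002,-0.031,0,0,0],[0.002,-0.031,0,0,0],[0.002,-0.031,0,0,0],[0.002,-0.031,0,0,0],[0.002,-0.031,0,0,0],[0.002,-0.031,0,0,0],[0.002,-0.031,0,0,0],[0.002,-0.03,0,0,0],[0,-0.012,0,0,0],[0,0,0.03,0,0],[0,0,0.03,0,0],[0,0,0,0,0],[0,0,0,0,0]]}}

```text
t: 23.22
ee_pos: [593.4, 273.0, 168.5]
eef_rot: [0.996, -0.088, -0.002, 0.001]
wrist_force: [1.1, 0.0, 0.5]
grip_width: 0.3
grip_force: 0.0
```

```bash
python3 -c "
from h import *;go(594.9,271,112,-1.747)"
```

```text
t 23.2167 turn 0.001 shift after turn [ 2.1  1.6 56.5] pos [593.4 273.  168.5] F [1.1 0.  0.5] grip 0.3 0.0 q [0.25 0.4  1.4  0.   1.35 1.99]
```

Call:
{"fn": "send_rows", "kwargs": {"steps": [[0.001,0.002,0.025,0,0],[0,0,0.02,0,0],[0,0,0.01,0,0],[0,0,0,0,0],[0,0,0,0,0]]}}

```text
t: 23.63
ee_pos: [596.6, 270.8, 117.0]
eef_rot: [0.996, -0.088, 0.001, -0.0]
wrist_force: [0.0, -0.8, -0.3]
grip_width: 0.5
grip_force: 0.0
```

Call:
{"fn": "send_rows", "kwargs": {"steps": [[0,0,0.0015,0,0],[0,0,0.0015,0,0],[0,0,0,0,0]]}}

```text
t: 23.88
ee_pos: [596.7, 270.8, 113.7]
eef_rot: [0.996, -0.088, 0.001, -0.0]
wrist_force: [-0.1, -0.0, -0.1]
grip_width: 0.5
grip_force: 0.0
```

Call:
{"fn": "send_rows", "kwargs": {"steps": [[0,0,0.0015,0,0],[0,0,0.0015,0,0],[0,0,0,0,0]]}}

```text
t: 24.13
ee_pos: [595.8, 270.6, 109.3]
eef_rot: [0.996, -0.088, -0.0, 0.0]
wrist_force: [0.6, -0.4, -0.0]
grip_width: 0.6
grip_force: 0.0
```

Call:
{"fn": "send_rows", "kwargs": {"steps": [[0,0,0.0015,0,0],[0,0,0.0015,0,0],[0,0,0,0,0]]}}

```text
t: 24.38
ee_pos: [596.3, 270.6, 106.7]
eef_rot: [0.996, -0.088, 0.0, -0.0]
wrist_force: [0.2, -0.3, 1.0]
grip_width: 0.7
grip_force: 0.6
```

Contact at 106.7 mm, exactly the predicted height for a cover 13 mm proud. Now the press.

Call:
{"fn": "send_rows", "kwargs": {"steps": [[0,0,0.0015,0,0],[0,0,0.0015,0,0],[0,0,0.001,0,0],[0,0,0,0,0]]}}

```text
t: 24.72
ee_pos: [597.2, 270.7, 104.8]
eef_rot: [0.996, -0.088, 0.001, -0.0]
wrist_force: [-2.3, -0.9, 8.8]
grip_width: 0.6
grip_force: 4.4
```

Call:
{"fn": "send_rows", "kwargs": {"steps": [[0,0,0.0015,0,0],[0,0,0.0015,0,0],[0,0,0,0,0]]}}

```text
t: 24.97
ee_pos: [598.2, 270.6, 102.6]
eef_rot: [0.996, -0.088, 0.003, -0.0]
wrist_force: [-0.5, -1.6, 10.3]
grip_width: 0.5
grip_force: 4.8
```

Call:
{"fn": "send_rows", "kwargs": {"steps": [[0,0,0.0015,0,0],[0,0,0.0015,0,0],[0,0,0,0,0]]}}

```text
t: 25.22
ee_pos: [596.7, 270.6, 97.3]
eef_rot: [0.996, -0.088, 0.001, -0.0]
wrist_force: [0.3, -0.1, -0.0]
grip_width: 0.4
grip_force: 0.0
```

The left end snapped and the force fell to 0. I'll follow down to confirm it is home.

Call:
{"fn": "send_rows", "kwargs": {"steps": [[0,0,0.0015,0,0],[0,0,0.001,0,0],[0,0,0,0,0]]}}

```text
t: 25.47
ee_pos: [596.2, 270.7, 94.5]
eef_rot: [0.996, -0.088, 0.0, -0.0]
wrist_force: [-0.6, -0.5, 4.7]
grip_width: 0.5
grip_force: 2.3
```

Call:
{"fn": "send_rows", "kwargs": {"steps": [[0,0,0.0015,0,0],[0,0,0.001,0,0],[0,0,0,0,0]]}}

```text
t: 25.72
ee_pos: [596.4, 270.7, 93.9]
eef_rot: [0.996, -0.088, 0.0, 0.0]
wrist_force: [-5.0, -2.5, 13.4]
grip_width: 0.7
grip_force: 7.0
```

Call:
{"fn": "send_rows", "kwargs": {"steps": [[0,0,0.0015,0,0],[0,0,0.0015,0,0],[0,0,0,0,0]]}}

```text
t: 25.97
ee_pos: [596.6, 270.7, 93.5]
eef_rot: [0.996, -0.088, 0.001, 0.0]
wrist_force: [-12.0, -4.9, 25.7]
grip_width: 0.6
grip_force: 13.6
```

Left is home. Now lift over the handle and go to the right spot.

Call:
{"fn": "send_rows", "kwargs": {"steps": [[0,0,-0.015,0,0],[0,0,-0.035,0,0],[0,0,-0.03,0,0],[0,0.03,0,0,0],[0,0.033,0,0,0],[0,0.033,0,0,0],[0,0.03,0,0,0],[0,0,0,0,0],[0,0,0,0,0]]}}

```text
t: 26.72
ee_pos: [573.5, 145.6, 167.9]
eef_rot: [0.996, -0.089, -0.001, -0.0]
wrist_force: [-0.2, 0.3, 0.2]
grip_width: 0.2
grip_force: 0.0
```

```bash
python3 -c "
from h import *;go(573.9,146.8,110,-1.747)"
```

```text
t 26.7167 turn -0.0025 shift after turn [ 0.3 -1.3 57.9] pos [573.5 145.6 167.9] F [-0.2  0.3  0.2] grip 0.2 0.0 q [0.04 0.24 1.6  0.   1.31 1.79]
```

Call:
{"fn": "send_rows", "kwargs": {"steps": [[0,-0.001,0.025,0,0],[0,0,0.02,0,0],[0,0,0.01,0,0],[0,0,0,0,0],[0,0,0.0015,0,0],[0,0,0.0015,0,0],[0,0,0,0,0]]}}

```text
t: 27.3
ee_pos: [574.9, 147.9, 111.6]
eef_rot: [0.996, -0.088, 0.001, -0.0]
wrist_force: [-1.2, 0.2, 0.3]
grip_width: 0.4
grip_force: 0.0
```

Call:
{"fn": "send_rows", "kwargs": {"steps": [[0,0,0.0015,0,0],[0,0,0.0015,0,0],[0,0,0.0015,0,0],[0,0,0,0,0]]}}

```text
t: 27.63
ee_pos: [574.8, 147.5, 107.0]
eef_rot: [0.996, -0.088, 0.001, -0.0]
wrist_force: [-0.9, 0.6, 3.6]
grip_width: 0.5
grip_force: 1.8
```

Call:
{"fn": "send_rows", "kwargs": {"steps": [[0,0,0.0015,0,0],[0,0,0.0015,0,0],[0,0,0,0,0]]}}

```text
t: 27.88
ee_pos: [575.6, 147.5, 105.4]
eef_rot: [0.996, -0.088, 0.002, -0.0]
wrist_force: [-2.7, -0.2, 9.7]
grip_width: 0.1
grip_force: 4.8
```

Call:
{"fn": "send_rows", "kwargs": {"steps": [[0,0,0.0015,0,0],[0,0,0.0015,0,0],[0,0,0,0,0]]}}

```text
t: 28.13
ee_pos: [576.6, 148.1, 103.2]
eef_rot: [0.996, -0.088, 0.003, -0.001]
wrist_force: [-0.5, 2.0, 10.3]
grip_width: 0.4
grip_force: 5.1
```

Call:
{"fn": "send_rows", "kwargs": {"steps": [[0,0,0.0015,0,0],[0,0,0.0015,0,0],[0,0,0,0,0]]}}

```text
t: 28.38
ee_pos: [577.7, 148.4, 100.8]
eef_rot: [0.996, -0.088, 0.004, -0.001]
wrist_force: [2.0, 3.1, 11.1]
grip_width: 0.2
grip_force: 4.9
```

Call:
{"fn": "send_rows", "kwargs": {"steps": [[0,0,0.0015,0,0],[0,0,0.0015,0,0],[0,0,0.001,0,0],[0,0,0,0,0]]}}

```text
t: 28.72
ee_pos: [573.9, 147.5, 92.7]
eef_rot: [0.996, -0.088, -0.0, 0.0]
wrist_force: [0.2, -0.2, 2.0]
grip_width: 0.5
grip_force: 1.0
```

Call:
{"fn": "send_rows", "kwargs": {"steps": [[0,0,0.0015,0,0],[0,0,0.0015,0,0],[0,0,0,0,0]]}}

```text
t: 28.97
ee_pos: [574.3, 147.5, 92.2]
eef_rot: [0.996, -0.088, 0.0, 0.0]
wrist_force: [-7.1, -0.7, 14.5]
grip_width: 0.3
grip_force: 8.0
```

The right end snapped, dropping 14 mm as expected. I'll re-check the left end.

Call:
{"fn": "send_rows", "kwargs": {"steps": [[0,0,-0.015,0,0],[0,0,-0.035,0,0],[0,0,-0.03,0,0],[0.001,-0.03,0,0,0],[0.001,-0.034,0,0,0],[0,-0.034,0,0,0],[0,-0.027,0,0,0],[0,0,0,0,0],[0,0,0.03,0,0],[0,0,0.03,0,0],[0,0,0.006,0,0],[0,0,0,0,0],[0,0,0,0,0]]}}

```text
t: 30.05
ee_pos: [598.1, 269.7, 104.4]
eef_rot: [0.996, -0.088, -0.0, 0.0]
wrist_force: [0.7, -0.3, 0.1]
grip_width: 0.8
grip_force: 0.0
```

```bash
python3 -c "
from h import *;go(596.4,270.7,93,-1.747)"
```

```text
t 30.05 turn -0.0005 shift after turn [-1.8 -0.7 11.4] pos [598.1 269.7 104.4] F [ 0.7 -0.3  0.1] grip 0.8 0.0 q [ 0.24  0.46  1.45 -0.    1.23  1.99]
```

Call:
{"fn": "send_rows", "kwargs": {"steps": [[-0.002,-0.001,0.003,0,0],[0,0,0.003,0,0],[0,0,0.0015,0,0],[0,0,0.0015,0,0],[0,0,0,0,0]]}}

```text
t: 30.47
ee_pos: [596.2, 271.6, 95.1]
eef_rot: [0.996, -0.088, 0.0, 0.0]
wrist_force: [-0.1, 1.0, 0.1]
grip_width: 0.5
grip_force: 0.0
```

Call:
{"fn": "send_rows", "kwargs": {"steps": [[0,0,0.0015,0,0],[0,0,0.0015,0,0],[0,0,0,0,0]]}}

```text
t: 30.72
ee_pos: [596.8, 271.7, 93.1]
eef_rot: [0.996, -0.088, 0.001, -0.0]
wrist_force: [-1.6, -0.5, 3.8]
grip_width: 0.4
grip_force: 2.0
```

Call:
{"fn": "send_rows", "kwargs": {"steps": [[0,0,0.0015,0,0],[0,0,0.0015,0,0],[0,0,0,0,0]]}}

```text
t: 30.97
ee_pos: [597.0, 271.7, 92.7]
eef_rot: [0.996, -0.088, 0.001, 0.0]
wrist_force: [-8.1, -1.9, 16.8]
grip_width: 0.5
grip_force: 8.7
```

Both ends are home: left at 93 mm, right at 92.5 mm. Retract clear and hand in.

Call:
{"fn": "send_rows", "kwargs": {"steps": [[0,0,-0.015,0,0],[0,0,-0.035,0,0],[0,0,-0.04,0,0],[0,0,-0.04,0,0],[0,0,-0.02,0,0],[0,0,0,0,0],[0,0,0,0,0],[0,0,0,0,0]]}}

```text
t: 31.63
ee_pos: [595.4, 271.3, 237.1]
eef_rot: [0.996, -0.088, -0.001, 0.0]
wrist_force: [-0.1, 0.3, -0.7]
grip_width: 0.5
grip_force: 0.0
```

```bash
python3 -c "
from h import *;go(596,270,240,-1.747);print(r.sign_off())"
```

```text
t 31.6333 turn -0.0001 shift after turn [ 0.8  1.2 -2.9] pos [595.4 271.3 237.1] F [-0.1  0.3 -0.7] grip 0.5 0.0 q [0.24 0.35 1.32 0.   1.47 1.99]
the job is handed in; nothing more can be done
None
```

The largest orange cover was laid in the opening, let go and pressed until both ends snapped home; I judged flushness from press heights rather than a final picture, and I handed the job in at about 32 s with no verdict returned.

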